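Set out the cartridge refill places

ROBOT

A 6-joint arm with a two-finger parallel gripper is mounted at the origin on a cart in front of the work surface, level with it; the furniture and walls round the work are solid. World frame = base frame: x ahead of the robot, y to its left, z up, the work surface at z = 0. Lengths are in m, angles in rad, forces in N, time in s.
With the tool pointing down it reaches from about 0.35 to 0.975 m from the base axis. Payload 17.4 kg.
Tool frame: the origin (TCP) lies at the very end of the fingers, on their centre line; the grasp point (between the pads) lies 19 mm behind it (bot.pinch_z is the distance from the TCP to the grasp point, in m); z points along the fingers, y is the line along which they close (so a half turn about z gives the same grasp; the last joint's range is limited). The gripper opens to 85 mm and grips with 20 to 120 N. Pads are 22 mm wide; open, the fingers measure 114 mm over their backs; the gripper's body (76 mm by 85 mm) begins 54 mm behind the grasp point. The pads swing forward as they close: fully open they stand 13 mm farther back than shut.
Start: joints at [1.108, 0.116, 1.442, -0, 1.584, -0.038], TCP at [0.278, 0.615, 0.231] pointing down, gripper open.
Joint ranges: [-2.83, 2.83], [-0.83, 2.19], [0.07, 2.5], [-1.14, 4.28], [0.01, 3], [-2.97, 2.97]. Speed limits (rad/s): [1.89, 1.89, 2.22, 3.14, 3.14, 3.14].

INTERFACE

Orientations are given as a unit quaternion [w, x, y, z].
In Python, from workcell import bot gives the robot as it stands. The module is installed in compiled form; this text tells all that it offers.
- The arm moves only by the tool drive_tool, never from a script. Its arguments are lists of equal length, an entry for each row: "dp": the shift along the world's x, y, z in cm, a list of three; "twist": the turn, a rotation vector about the world's x, y, z in rad, a list of three; "gripper": the finger opening in cm, from 0 to 8.54. In form: {"dp": [[tx, ty, tz], ...], "twist": [[rx, ry, rz], ...], "gripper": [gripper, ...]}. A call has exactly 5 rows; each row shifts and turns the commanded pose from where the row before left it; what a row does not reach is not made up. A row lasts 1/12 s, in which the tool goes at most 41.7 mm and 7.16 degrees, less where a joint would pass 70% of its speed; a pose out of reach is approached as far as the arm can. A call with a gripper value outside its range is refused whole. The fingers move at their own pace and stop on an object; "newtons" is the grip in N (left out, the last holds). Time passes only in rows, so rows that do not move let the fingers close, or fill a call up. It gives the time, the measured TCP pose, the force, the opening and the grip force at its end, in the units of the state.
- bot.observe(): the state, without advancing time (a new reading comes with each control period).
- bot.grab_frame(name): name is "scene" or "side" or "wrist"; returns the picture (420x560x3 uint8, red, green, blue); there is no depth.
- bot.calibration(name): a dict with "camera_matrix" (3x3 intrinsics, pixels), "pose" (4x4, takes a point from camera to world coordinates). Camera axes: x right, y down, z forward; pixel columns grow to the right and rows downward; lengths in m; the calibration is good to about 2 mm. A picture is of the moment at which its call begins: read the wrist's pose just before it. calibration takes no time and is no camera call; for the wrist camera it gives the pose at the moment of the call.
- bot.hand_in(): hands the job in; it is judged then, once.
The state is a dict: "time": time; "q": joint angles; "dq": joint speeds; "joint_torque": joint torques, N m; "eef_pos": TCP position; "tool_rot": TCP orientation; "contact_force": force on the tool from outside, world axes, zero at the start; "torque": the same for the moment, N m; "opening": finger opening in m; "grip_force": force on a finger pad.
Only numpy, scipy, OpenCV 4.12 (cv2) and the standard library are available. Lean on these libraries where they do the work, as an engineer would, in place of code of your own. Each camera call takes 0.05 s, during which the arm holds its last target. There are 200 camera calls.

TASK

Stand the blue and the yellow cartridge each straight in front (robot's side) of the bottle with the cap of its colour, 10 cm from it centre to centre, long side pointing straight ahead. Stand the black cartridge parallel beside the blue one, 7 cm centre to centre, on the side away from the yellow one; lay the open cap on the table beside the middle of the yellow one, also 7 cm, on the side towards the blue one, and stack the closed cap squarely on it. Leave the bottles and the syringe undisturbed.

Things in the scene. Friction and masses are not known exactly. Their poses are not given: they have to be found in the camera images.
- blue_cartridge: Blue refill cartridge standing on its narrow underside: a thin upright block 69 mm long (its x), 16 mm thick (its y), 44 mm tall (47 mm with the plug at one end of its top). Origin: centre of its underside; z up. Grip it across the 16 mm. Loose, about 50 g.
- yellow_cartridge: Yellow refill cartridge standing on its narrow underside: a thin upright block 69 mm long (its x), 16 mm thick (its y), 44 mm tall (47 mm with the plug at one end of its top). Origin: centre of its underside; z up. Grip it across the 16 mm. Loose, about 50 g.
- black_cartridge: Black refill cartridge standing on its narrow underside: a thin upright block 69 mm long (its x), 16 mm thick (its y), 44 mm tall (47 mm with the plug at one end of its top). Origin: centre of its underside; z up. Grip it across the 16 mm. Loose, about 50 g.
- open_cap: cream plastic bottle cap, 47 mm across, 23 mm tall, lying flat. Origin: centre of its underside, z up. Open side up, like a little cup, so it looks hollow from above; its rim is a level seat 23 mm up, and nothing goes into it (the closed cap has the same width and rests on the rim). Grip it round the rim. Loose, about 30 g.
- closed_cap: cream plastic bottle cap, 47 mm across, 23 mm tall, lying flat. Origin: centre of its underside, z up. Closed side up, so it looks like a plain full disc from above. Grip it round the rim. Loose, about 30 g.
- blue_bottle: refill bottle, white body with blue dropper cap, 43 mm across, 130 mm tall, standing upright. Origin: centre of its underside; its x points straight away from the robot and its y to the robot's left (world axes) at every start. Loose, about 250 g; to be left where it stands (it may lean by up to 2 degrees). The blue cartridge goes in front of it.
- yellow_bottle: refill bottle, white body with yellow dropper cap, 43 mm across, 130 mm tall, standing upright. Origin: centre of its underside; its x points straight away from the robot and its y to the robot's left (world axes) at every start. Loose, about 250 g; to be left where it stands (it may lean by up to 2 degrees). The yellow cartridge goes in front of it.
- red_bottle: refill bottle, white body with red dropper cap, 43 mm across, 130 mm tall, standing upright. Origin: centre of its underside; its x points straight away from the robot and its y to the robot's left (world axes) at every start. Loose, about 250 g; to be left where it stands (it may lean by up to 2 degrees). A bystander on the left.
- syringe: Clear plastic syringe lying flat between the blue and the yellow bottle, 134 mm long, 30 mm wide, 19 mm high; origin under its middle. A bystander.

How it is judged:
At the end, for the whole second after the job is handed in: Blue and yellow cartridges 100 mm in front of their bottles (15 mm each way); black 70 mm outside blue, open cap 70 mm inside yellow (15 mm, level with the middle within 15 mm); cartridges upright, within 0.2 rad of straight ahead; closed cap on open cap (10 mm); all flat, released, at rest (x of blue_cartridge in the frame of blue_bottle between -0.115 and -0.085 m and y of blue_cartridge in the frame of blue_bottle between -0.015 and 0.015 m and x of yellow_cartridge in the frame of yellow_bottle between -0.115 and -0.085 m and y of yellow_cartridge in the frame of yellow_bottle between -0.015 and 0.015 m and angle between the x axis of each of blue_cartridge, yellow_cartridge, black_cartridge and the x axis of blue_bottle, either way round below 0.2 rad and angle between each of blue_cartridge, yellow_cartridge, black_cartridge, open_cap, closed_cap's own z axis and vertical below 0.1 rad and height (world z) of each of blue_cartridge, yellow_cartridge, black_cartridge, open_cap below 0.006 m and horizontal distance between black_cartridge and blue_cartridge between 0.055 and 0.085 m and x of black_cartridge in the frame of blue_cartridge between -0.015 and 0.015 m and horizontal distance between open_cap and yellow_cartridge between 0.055 and 0.085 m and x of open_cap in the frame of yellow_cartridge between -0.015 and 0.015 m and ((y of blue_bottle in the frame of yellow_bottle above 0 m and y of black_cartridge in the frame of blue_bottle above 0.03 m and y of open_cap in the frame of yellow_bottle above 0.03 m) or (y of blue_bottle in the frame of yellow_bottle below 0 m and y of black_cartridge in the frame of blue_bottle below -0.03 m and y of open_cap in the frame of yellow_bottle below -0.03 m)) and horizontal distance between closed_cap and open_cap below 0.01 m and height (world z) of closed_cap between 0.019 and 0.027 m and linear speed of each of blue_cartridge, yellow_cartridge, black_cartridge, open_cap, closed_cap below 0.02 m/s and contact force between each of blue_cartridge, yellow_cartridge, black_cartridge, open_cap, closed_cap and the fingers below 0.1 N); the robot touches nothing.
It fails at once if the blue bottle is shifted by more than 15 mm or knocked over (distance of blue_bottle from where it was at the start of the episode above 0.015 m or angle between blue_bottle's own z axis and vertical above 0.35 rad).
It fails at once if the yellow bottle is shifted by more than 15 mm or knocked over (distance of yellow_bottle from where it was at the start of the episode above 0.015 m or angle between yellow_bottle's own z axis and vertical above 0.35 rad).
It fails at once if the red bottle is shifted by more than 15 mm or knocked over (distance of red_bottle from where it was at the start of the episode above 0.015 m or angle between red_bottle's own z axis and vertical above 0.35 rad).
It fails at once if the syringe is shifted by more than 20 mm (distance of syringe from where it was at the start of the episode above 0.02 m).
It also fails if it takes over 136 s, if anything falls off the work surface, if the arm or the gripper's body presses on something with over 40 N, if the wrist force passes 120 N, or if a joint passes its speed limit or range.

## Working session

There is one attempt and no reset: what is moved stays moved. The work goes in short steps, Python scripts to look and compute and a tool call to move; the robot and the scene stay as the last step left them, time stands still between calls to the robot, and variables do not carry over. Pictures are saved under pics/ and viewed, at most 17 in all, crops included, and the job is handed in when it is done.

Besides the shell and the picture viewer there is one more tool, called after "Emit:" in YAML: its name, and indented under it one key for each argument. drive_tool: Moves the arm, as the interface text tells. Its arguments: {"type":"object","properties":{"dp":{"type":"array","items":{"type":"array","items":{"type":"number"}}},"twist":{"type":"array","items":{"type":"array","items":{"type":"number"}}},"gripper":{"type":"array","items":{"type":"number"}},"newtons":{"type":"number"}},"required":["dp","twist","gripper"]}

```bash
mkdir -p pics; python3 - <<'E'
from workcell import bot
import cv2,numpy as np
for n in("scene","side","wrist"):
    c=bot.calibration(n);print(n,np.round(c["camera_matrix"],1).tolist(),np.round(c["pose"],3).tolist())
    cv2.imwrite(f"pics/{n}0.png",bot.grab_frame(n)[:,:,::-1])
print(bot.observe())
E
```

```text
scene [[490.9, 0.0, 281.1], [0.0, 490.9, 217.5], [0.0, 0.0, 1.0]] [[0.861, -0.299, 0.412, 0.097], [-0.509, -0.524, 0.683, -0.81], [0.011, -0.798, -0.603, 0.739], [0.0, 0.0, 0.0, 1.0]]
side [[447.4, 0.0, 270.5], [0.0, 447.4, 206.1], [0.0, 0.0, 1.0]] [[0.838, -0.267, 0.476, -0.005], [-0.545, -0.451, 0.706, -0.846], [0.026, -0.851, -0.524, 0.664], [0.0, 0.0, 0.0, 1.0]]
wrist [[350.5, 0.0, 282.6], [0.0, 350.5, 211.2], [0.0, 0.0, 1.0]] [[0.413, 0.877, 0.245, 0.216], [0.911, -0.397, -0.112, 0.644], [-0.001, 0.27, -0.963, 0.373], [0.0, 0.0, 0.0, 1.0]]
{'time': 0.15, 'q': array([ 1.10820173e+00,  1.16352100e-01,  1.44208366e+00, -1.23856194e-05,
        1.58402609e+00, -3.77859092e-02]), 'dq': array([-0.00051292, -0.00096839, -0.00137074,  0.00094228, -0.00015753,
        0.00048653]), 'joint_torque': array([ 1.42440229e-03, -7.32516003e+01, -6.32844114e+01, -1.14592649e-04,
        4.99511225e-03, -2.95424672e-05]), 'eef_pos': array([0.27813695, 0.61487347, 0.23076524]), 'tool_rot': array([-1.01601343e-04,  2.10810874e-01,  9.77526770e-01, -4.22598017e-04]), 'contact_force': array([ 0.59650541, -0.25460529, -0.21220939]), 'torque': array([ 0.02763103,  0.03522325, -0.01154013]), 'grip_force': 0.0, 'opening': 0.0853148023574209}
```

View pics/scene0.png

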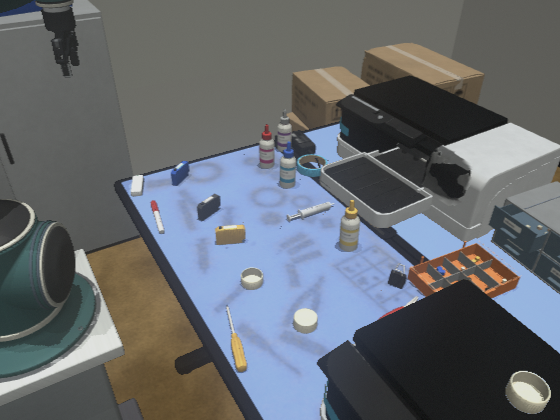

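View pics/side0.png

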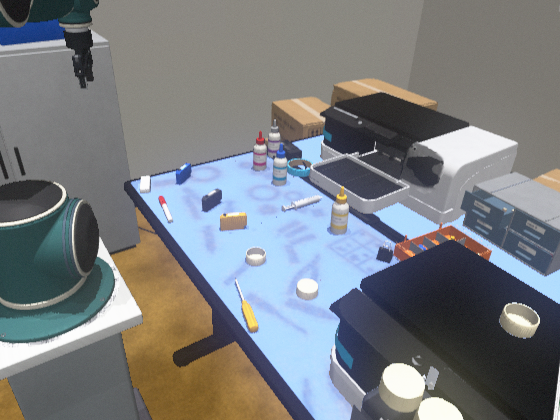

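The scene view shows blue (180,173), black (208,207) and yellow (230,235) cartridges, the open cap (252,278), the closed cap (305,321), bottles red (267,150), blue (288,170), yellow (349,228) and the syringe (310,212). I'll get coarse positions from it and view the wrist picture.

```bash
cat >h.py <<'E'
import numpy as np,cv2
def ray(c,uv,z):
    K=np.array(c["camera_matrix"]);P=np.array(c["pose"])
    uv=np.atleast_2d(np.array(uv,float));d=np.c_[uv,np.ones(len(uv))]@np.linalg.inv(K).T@P[:3,:3].T
    return P[:3,3]+d*((z-P[2,3])/d[:,2])[:,None]
def proj(c,p):
    K=np.array(c["camera_matrix"]);P=np.array(c["pose"])
    q=(np.atleast_2d(p)-P[:3,3])@P[:3,:3]@K.T
    return q[:,:2]/q[:,2:]
E
python3 - <<'E'
from workcell import bot
from h import *
S=bot.calibration("scene");D=bot.calibration("side")
for n,a,b,z in [("blue",(180,173),(183,173),.022),("black",(208,207),(212,199),.022),("yel",(230,235),(233,221),.022),("open",(252,278),(256,256),.012),("closed",(305,321),(307,289),.012),("redB",(267,129),(260,136),.12),("blueB",(289,147),(280,152),.12),("yelB",(350,204),(342,191),.12),("syr",(310,212),(301,203),.01)]:
    print(n,ray(S,a,z)[0].round(3),ray(D,b,z)[0].round(3))
E
```

```text
blue [0.449 0.314 0.022] [0.452 0.321 0.022]
black [0.451 0.13  0.022] [0.458 0.136 0.022]
yel [0.45  0.003 0.022] [0.454 0.008 0.022]
open [ 0.433 -0.138  0.012] [ 0.435 -0.136  0.012]
closed [ 0.466 -0.293  0.012] [ 0.469 -0.29   0.012]
redB [0.691 0.258 0.12 ] [0.688 0.254 0.12 ]
blueB [0.691 0.141 0.12 ] [0.676 0.125 0.12 ]
yelB [ 0.675 -0.141  0.12 ] [ 0.68  -0.142  0.12 ]
syr [0.669 0.    0.01 ] [0.672 0.007 0.01 ]
```

View pics/wrist0.png

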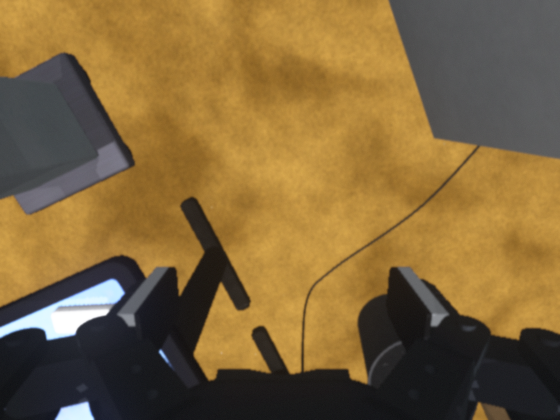

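The wrist picture shows only the floor, with the table corner at lower left. The arm starts beside the table, so I'll drive over it for a view from above.

Emit:
drive_tool:
  dp:
    - [1.6, -3.55, 0.8]
    - [1.6, -3.55, 0.8]
    - [1.6, -3.55, 0.8]
    - [1.6, -3.55, 0.8]
    - [1.6, -3.55, 0.8]
  twist:
    - [0, 0, 0.028]
    - [0, 0, 0.028]
    - [0, 0, 0.028]
    - [0, 0, 0.028]
    - [0, 0, 0.028]
  gripper: [8.5, 8.5, 8.5, 8.5, 8.5]

```text
time: 0.57
eef_pos: [0.3584, 0.4358, 0.2714]
tool_rot: [-0.0, 0.141, 0.99, -0.0]
contact_force: [-0.2, 0.8, -0.0]
opening: 0.0846
grip_force: 0.0
```

Emit:
drive_tool:
  dp:
    - [1.6, -3.55, 0.8]
    - [1.6, -3.55, 0.8]
    - [1.6, -3.55, 0.8]
    - [1.6, -3.55, 0.8]
    - [1.6, -3.55, 0.8]
  twist:
    - [0, 0, 0.028]
    - [0, 0, 0.028]
    - [0, 0, 0.028]
    - [0, 0, 0.028]
    - [0, 0, 0.028]
  gripper: [8.5, 8.5, 8.5, 8.5, 8.5]

```text
time: 0.98
eef_pos: [0.4384, 0.2582, 0.3117]
tool_rot: [0.0, 0.072, 0.997, 0.0]
contact_force: [0.4, -0.4, 0.7]
opening: 0.0849
grip_force: 0.0
```

Emit:
drive_tool:
  dp:
    - [1.6, -3.55, 0.8]
    - [1.6, -3.55, 0.8]
    - [1.6, -3.55, 0.8]
    - [1.6, -3.55, 0.8]
    - [0, 0, 0]
  twist:
    - [0, 0, 0.028]
    - [0, 0, 0.028]
    - [0, 0, 0.028]
    - [0, 0, 0.028]
    - [0, 0, 0]
  gripper: [8.5, 8.5, 8.5, 8.5, 8.5]

```text
time: 1.4
eef_pos: [0.5041, 0.1131, 0.3444]
tool_rot: [0.001, 0.018, 1.0, -0.001]
contact_force: [-0.1, 1.2, -0.7]
opening: 0.0854
grip_force: 0.0
```

```bash
python3 - <<'E'
from workcell import bot
import cv2,numpy as np
o=bot.observe();print(o["time"],o["eef_pos"],o["tool_rot"],o["q"])
c=bot.calibration("wrist");np.save("c1.npy",c["pose"])
f=bot.grab_frame("wrist");cv2.imwrite("pics/w1.png",f[:,:,::-1])
E
```

```text
1.4 [0.50407848 0.11305551 0.3444253 ] [ 7.74843016e-04  1.77960704e-02  9.99841178e-01 -5.63298442e-04] [ 1.72034702e-01 -2.37217702e-01  1.59801011e+00 -1.42979785e-03
  1.77949077e+00 -1.36346473e+00]
```

View pics/w1.png

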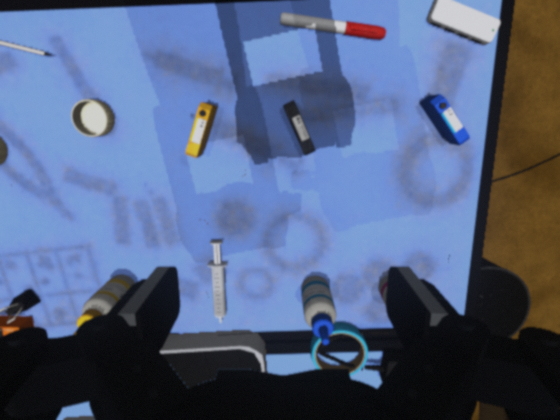

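The wrist view shows the yellow (201,129), black (299,127) and blue (446,119) cartridges and the open cap (92,117). The blue bottle's foot is at (318,278), the yellow bottle is at (110,285) and the syringe at (218,280). Measuring now.

```bash
python3 - <<'E'
from workcell import bot
from h import *
W=dict(camera_matrix=bot.calibration("wrist")["camera_matrix"],pose=np.load("c1.npy"))
im=cv2.imread("pics/w1.png");hsv=cv2.cvtColor(im,cv2.COLOR_BGR2HSV);H,Sa,V=cv2.split(hsv)
def blob(mask,box):
    m=np.zeros_like(mask,np.uint8);x0,y0,x1,y1=box;m[y0:y1,x0:x1]=mask[y0:y1,x0:x1]
    m=cv2.morphologyEx(m.astype(np.uint8),cv2.MORPH_CLOSE,np.ones((5,5)))
    c=max(cv2.findContours(m,0,1)[0],key=cv2.contourArea);return cv2.convexHull(c)
table=(abs(H.astype(int)-108)<9)&(Sa>60)
print("table hsv",hsv[190,300],"blue",hsv[115,438],"yel",hsv[130,200],"blk",hsv[125,295],"cap",hsv[117,92])
bl=(((H>110)&(Sa>190))|(Sa<60)); 
for n,mk,bx,z in [("yellow",(H>12)&(H<32)&(Sa>90),(170,85,230,170),.022),("black",(V<75),(278,95,322,160),.022),("blue",((Sa>185)|(Sa<50)),(412,88,478,152),.022),("open",((H>15)&(H<45)),(60,90,125,145),.0115)]:
    h=blob(mk,bx);M=cv2.moments(h);u=(M['m10']/M['m00'],M['m01']/M['m00'])
    p=ray(W,u,z)[0]; q=ray(W,h[:,0],.03)[:,:2].astype(np.float32)
    r=cv2.minAreaRect(q*1000); b=cv2.boxPoints(r);e=max([b[1]-b[0],b[2]-b[1]],key=np.linalg.norm)
    print(n,"px",np.round(u,1),"xyz",p.round(4),"size",np.round(r[1],1),"long axis ang deg",np.degrees(np.arctan2(e[1],e[0])).round(1))
for n,a in [("blueB foot",(317,275)),("syr tips",(217,240)),("syr tip2",(221,320)),("yelBfoot",(122,273))]:print(n,ray(W,a,.0)[0].round(3))
for cam in("scene","side"):
    c=bot.calibration(cam);f=cv2.imread(f"pics/{cam}0.png");h,s,v=cv2.split(cv2.cvtColor(f,cv2.COLOR_BGR2HSV))
    for n,mk,bx in [("blueB",(h>108)&(s>150),(270,140,300,162)),("yelB",(h>15)&(h<30)&(s>140),(330,180,365,217)),("redB",((h<8)|(h>172))&(s>120),(250,120,280,145))]:
        k=blob(mk,bx);print(cam,n,cv2.boundingRect(k))
S=cv2.imread("pics/scene0.png")[110:270,250:390];D=cv2.imread("pics/side0.png")[110:270,240:380]
cv2.imwrite("pics/bot.png",cv2.resize(np.hstack([S,D]),None,fx=2.8,fy=2.8,interpolation=cv2.INTER_CUBIC))
E
```

```text
table hsv [109 113 214] blue [113 183  74] yel [114   6 209] blk [150   4 125] cap [ 38   5 209]
yellow px [200.3 128.8] xyz [0.4525 0.0089 0.022 ] size [20.8 69.2] long axis ang deg -22.1
black px [298.5 126.9] xyz [0.4547 0.1358 0.022 ] size [67.2 15.7] long axis ang deg 22.0
blue px [446.1 119.2] xyz [0.4518 0.3253 0.022 ] size [73.1 24.3] long axis ang deg 38.7
open px [ 92.4 117.4] xyz [ 0.4332 -0.1335  0.0115] size [49.9 42.6] long axis ang deg 87.9
blueB foot [0.676 0.16  0.   ]
syr tips [0.614 0.013 0.   ]
syr tip2 [0.748 0.007 0.   ]
yelBfoot [ 0.662 -0.136  0.   ]
scene blueB (288, 152, 1, 1)Traceback (most recent call last):
  File "<stdin>", line 21, in <module>
  File "<stdin>", line 8, in blob
ValueError: max() iterable argument is empty
```

Emit:
drive_tool:
  dp:
    - [3.0, -2.0, 0.3]
    - [3.0, -2.0, 0.3]
    - [3.0, -2.0, 0.3]
    - [3.0, -2.0, 0.3]
    - [3.0, -2.0, 0.3]
  twist:
    - [0, 0, 0.008]
    - [0, 0, 0.008]
    - [0, 0, 0.008]
    - [0, 0, 0.008]
    - [0, 0, 0.004]
  gripper: [8.5, 8.5, 8.5, 8.5, 8.5]

```text
time: 1.87
eef_pos: [0.6533, 0.0179, 0.358]
tool_rot: [-0.0, -0.002, 1.0, 0.0]
contact_force: [0.2, -0.1, 0.1]
opening: 0.085
grip_force: 0.0
```

Emit:
drive_tool:
  dp:
    - [0, 0, 0]
    - [0, 0, 0]
    - [0, 0, 0]
    - [0, 0, 0]
    - [0, 0, 0]
  twist:
    - [0, 0, 0]
    - [0, 0, 0]
    - [0, 0, 0]
    - [0, 0, 0]
    - [0, 0, 0]
  gripper: [8.5, 8.5, 8.5, 8.5, 8.5]

```text
time: 2.28
eef_pos: [0.6514, 0.019, 0.3589]
tool_rot: [0.0, -0.002, 1.0, 0.0]
contact_force: [0.2, -1.1, -0.5]
opening: 0.0852
grip_force: 0.0
```

```bash
python3 - <<'E'
from workcell import bot
import cv2,numpy as np
o=bot.observe();print(o["time"],o["eef_pos"],o["tool_rot"])
c=bot.calibration("wrist");np.save("c2.npy",c["pose"]);print(c["pose"])
f=bot.grab_frame("wrist");cv2.imwrite("pics/w2.png",f[:,:,::-1])
E
```

```text
2.2833 [0.65142446 0.01899922 0.35892224] [ 3.95505090e-04 -2.11772642e-03  9.99997678e-01  4.60035799e-05]
[[-3.69426161e-03  9.62616070e-01  2.70844336e-01  5.83245330e-01]
 [ 9.99992920e-01  3.36219583e-03  1.69001769e-03  1.92104713e-02]
 [ 7.16206488e-04  2.70848661e-01 -9.62621675e-01  5.01501548e-01]
 [ 0.00000000e+00  0.00000000e+00  0.00000000e+00  1.00000000e+00]]
```

View pics/w2.png

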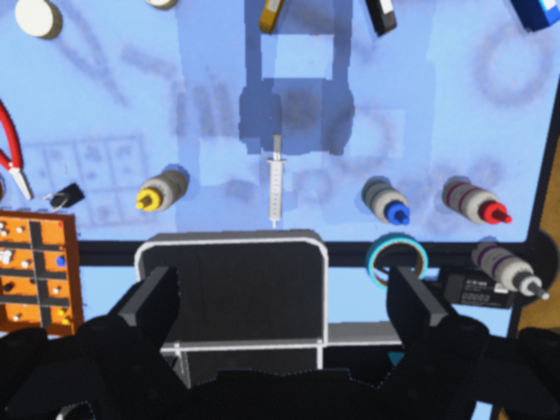

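The bottles are now seen from near above. The yellow foot is about (173,182) with its tip near (139,207), the blue foot (378,192) with its tip near (405,218), and the red foot (456,192) with its tip near (510,218). The syringe is at (275,185) and the closed cap at (38,17).

```bash
python3 - <<'E'
from workcell import bot
from h import *
W=dict(camera_matrix=bot.calibration("wrist")["camera_matrix"],pose=np.load("c2.npy"))
for n,b,t in [("yel",(173,182),(139,207)),("blue",(378,192),(405,218)),("red",(456,192),(510,218))]:
    print(n,"foot",ray(W,b,0)[0].round(3),"tip",ray(W,t,.13)[0].round(3))
print("closed",ray(W,(37,17),.012)[0])
print("syr",ray(W,[(276,135),(275,228)],.005).round(3))
im=cv2.imread("pics/w2.png")
cv2.imwrite("pics/bot.png",cv2.resize(np.hstack([im[150:230,120:200],im[150:230,350:430]]),None,fx=5,fy=5,interpolation=cv2.INTER_CUBIC))
E
```

```text
yel foot [ 0.681 -0.139  0.   ] tip [ 0.684 -0.138  0.13 ]
blue foot [0.695 0.16  0.   ] tip [0.695 0.156 0.13 ]
red foot [0.694 0.274 0.   ] tip [0.695 0.272 0.13 ]
closed [ 0.46895356 -0.28897421  0.012     ]
syr [[0.613 0.011 0.005]
 [0.749 0.009 0.005]]
```

View pics/bot.png

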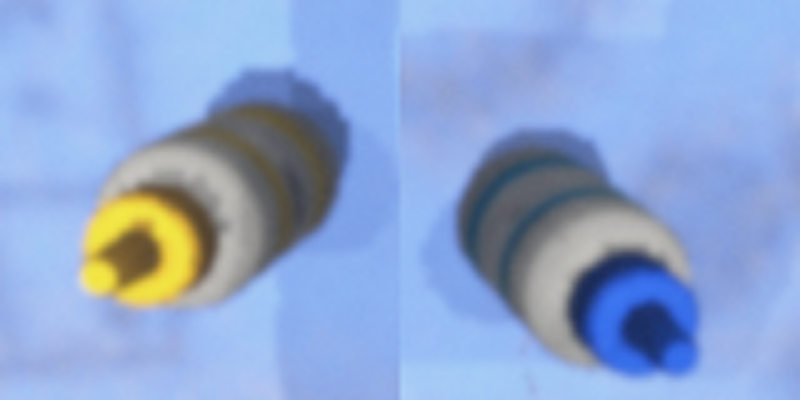

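Tip and foot agree for each bottle: blue (0.698, 0.157), yellow (0.684, -0.139), red (0.694, 0.273). The syringe spans x 0.613–0.749 at y 0.01. The targets are:

| Item | x | y |
|---|---|---|
| Blue cartridge | 0.598 | 0.157 |
| Black cartridge | 0.598 | 0.227 |
| Yellow cartridge | 0.584 | -0.139 |
| Caps | 0.584 | -0.069 |

The open cap goes first.

Emit:
drive_tool:
  dp:
    - [-2.4, -1.7, -2.65]
    - [-2.4, -1.7, -2.65]
    - [-2.4, -1.7, -2.65]
    - [-2.4, -1.7, -2.65]
    - [-2.4, -1.7, -2.65]
  twist:
    - [0, 0, 0]
    - [0, 0, 0]
    - [0, 0, 0]
    - [0, 0, 0]
    - [0, 0, 0]
  gripper: [8.5, 8.5, 8.5, 8.5, 8.5]

```text
time: 2.75
eef_pos: [0.5305, -0.067, 0.2248]
tool_rot: [0.0, -0.002, 1.0, -0.0]
contact_force: [0.2, 0.7, 0.0]
opening: 0.085
grip_force: 0.0
```

Emit:
drive_tool:
  dp:
    - [-2.4, -1.7, -2.65]
    - [-2.4, -1.7, -2.65]
    - [-2.4, -1.7, -2.65]
    - [-2.4, -1.7, -2.65]
    - [0, 0, 0]
  twist:
    - [0, 0, 0]
    - [0, 0, 0]
    - [0, 0, 0]
    - [0, 0, 0]
    - [0, 0, 0]
  gripper: [8.5, 8.5, 8.5, 8.5, 8.5]

```text
time: 3.17
eef_pos: [0.4312, -0.1356, 0.1148]
tool_rot: [-0.003, -0.001, 1.0, 0.001]
contact_force: [-1.0, 1.0, -2.0]
opening: 0.0848
grip_force: 0.0
```

Emit:
drive_tool:
  dp:
    - [0, 0, 0]
    - [0, 0, 0]
    - [0, 0, 0]
    - [0, 0, 0]
    - [0, 0, 0]
  twist:
    - [0, 0, 0]
    - [0, 0, 0]
    - [0, 0, 0]
    - [0, 0, 0]
    - [0, 0, 0]
  gripper: [8.5, 8.5, 8.5, 8.5, 8.5]

```text
time: 3.58
eef_pos: [0.437, -0.1346, 0.1205]
tool_rot: [0.0, -0.002, 1.0, -0.0]
contact_force: [0.1, 0.1, 0.7]
opening: 0.0847
grip_force: 0.0
```

```bash
cat >look.py <<'E'
import sys
from workcell import bot
from h import *
def look(name):
    o=bot.observe();c=bot.calibration("wrist");f=np.ascontiguousarray(bot.grab_frame("wrist")[:,:,::-1])
    cv2.imwrite(f"pics/{name}.png",f);np.save(f"pics/{name}.npy",c["pose"])
    print(round(o["time"],2),o["eef_pos"].round(4),o["tool_rot"].round(4),"open",round(o["opening"],4));return c,f
def capfind(c,f,z,box=(150,60,420,330)):
    h,s,v=cv2.split(cv2.cvtColor(f,cv2.COLOR_BGR2HSV));m=((v>110)&((s<70)|((h>10)&(h<60)))).astype(np.uint8)
    x0,y0,x1,y1=box;k=np.zeros_like(m);k[y0:y1,x0:x1]=m[y0:y1,x0:x1]
    t=max(cv2.findContours(cv2.morphologyEx(k,cv2.MORPH_CLOSE,np.ones((7,7))),0,1)[0],key=cv2.contourArea)
    u,r=cv2.minEnclosingCircle(t);d=(ray(c,u,z)-ray(c,(u[0]+r,u[1]),z))
    print("cap px",np.round(u,1),"r",round(r,1),"at",ray(c,u,z)[0].round(4),"radius mm",np.linalg.norm(d)*1000)
E
python3 - <<'E'
from look import *
c,f=look("w3");capfind(c,f,.023)
E
```

```text
3.58 [ 0.437  -0.1346  0.1205] [ 5.0e-04 -2.1e-03  1.0e+00 -1.0e-04] open 0.0847
cap px [282.4 207.2] r 32.4 at [ 0.4334 -0.1342  0.023 ] radius mm 22.97750280515372
```

View pics/w3.png

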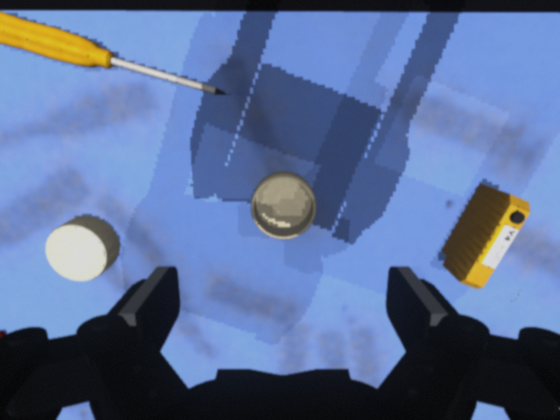

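The open cap is at (284,205), 23 mm radius as given. Yellow cartridge at right (487,237) and closed cap at left (76,252). Descending.

Emit:
drive_tool:
  dp:
    - [-0.35, 0, -3.5]
    - [0, 0, -3.0]
    - [0, 0, -2.5]
    - [0, 0, -1.5]
    - [0, 0, -0.8]
  twist:
    - [0, 0, 0]
    - [0, 0, 0]
    - [0, 0, 0]
    - [0, 0, 0]
    - [0, 0, 0]
  gripper: [8.5, 8.5, 8.5, 8.5, 8.5]
  newtons: 30

```text
time: 4.05
eef_pos: [0.432, -0.1345, 0.0047]
tool_rot: [-0.001, -0.002, 1.0, 0.0]
contact_force: [0.0, 0.1, -0.1]
opening: 0.0849
grip_force: 0.0
```

Emit:
drive_tool:
  dp:
    - [0, 0, -0.3]
    - [0, 0, 0]
    - [0, 0, 0]
    - [0, 0, 0]
    - [0, 0, 0]
  twist:
    - [0, 0, 0]
    - [0, 0, 0]
    - [0, 0, 0]
    - [0, 0, 0]
    - [0, 0, 0]
  gripper: [7.5, 6.0, 4.5, 4.0, 4.0]

```text
time: 4.47
eef_pos: [0.4335, -0.1352, 0.0053]
tool_rot: [0.001, -0.002, 1.0, -0.0]
contact_force: [-1.5, 1.2, 7.0]
opening: 0.0448
grip_force: 31.2
```

Emit:
drive_tool:
  dp:
    - [0, 0, 0]
    - [0, 0, 0]
    - [0, 0, 0]
    - [0, 0, 0]
    - [0, 0, 0]
  twist:
    - [0, 0, 0]
    - [0, 0, 0]
    - [0, 0, 0]
    - [0, 0, 0]
    - [0, 0, 0]
  gripper: [4.0, 4.0, 4.0, 4.0, 4.0]

```text
time: 4.88
eef_pos: [0.4335, -0.1352, 0.0053]
tool_rot: [0.001, -0.002, 1.0, -0.0]
contact_force: [-1.6, 1.5, 6.7]
opening: 0.0445
grip_force: 31.2
```

Gripped. I'll carry it to (0.584, -0.069).

Emit:
drive_tool:
  dp:
    - [0, 0, 2.0]
    - [2.0, 0.9, 3.0]
    - [3.5, 1.55, 0]
    - [3.5, 1.55, 0]
    - [3.5, 1.55, 0]
  twist:
    - [0, 0, 0]
    - [0, 0, 0]
    - [0, 0, 0]
    - [0, 0, 0]
    - [0, 0, 0]
  gripper: [4.0, 4.0, 4.0, 4.0, 4.0]

```text
time: 5.3
eef_pos: [0.5598, -0.0788, 0.0554]
tool_rot: [0.001, -0.001, 1.0, -0.0]
contact_force: [-0.2, -0.1, 1.0]
opening: 0.0448
grip_force: 30.9
```

Emit:
drive_tool:
  dp:
    - [1.8, 0.75, 0]
    - [0.75, 0.3, 0]
    - [0, 0, 0]
    - [0, 0, 0]
    - [0, 0, 0]
  twist:
    - [0, 0, 0]
    - [0, 0, 0]
    - [0, 0, 0]
    - [0, 0, 0]
    - [0, 0, 0]
  gripper: [4.0, 4.0, 4.0, 4.0, 4.0]

```text
time: 5.72
eef_pos: [0.5823, -0.0695, 0.054]
tool_rot: [-0.0, -0.001, 1.0, -0.0]
contact_force: [0.0, 0.2, -1.0]
opening: 0.0447
grip_force: 30.9
```

Emit:
drive_tool:
  dp:
    - [0.1, 0, -2.0]
    - [0, 0, -1.5]
    - [0, 0, -0.8]
    - [0, 0, -0.4]
    - [0, 0, -0.2]
  twist:
    - [0, 0, 0]
    - [0, 0, 0]
    - [0, 0, 0]
    - [0, 0, 0]
    - [0, 0, 0]
  gripper: [4.0, 4.0, 4.0, 4.0, 4.0]

```text
time: 6.13
eef_pos: [0.5836, -0.0694, 0.0052]
tool_rot: [-0.0, -0.001, 1.0, -0.0]
contact_force: [-9.5, 1.0, 17.2]
opening: 0.045
grip_force: 32.5
```

Emit:
drive_tool:
  dp:
    - [0, 0, 0]
    - [0, 0, 0]
    - [0, 0, 0]
    - [0, 0, 0]
    - [0, 0, 0]
  twist:
    - [0, 0, 0]
    - [0, 0, 0]
    - [0, 0, 0]
    - [0, 0, 0]
    - [0, 0, 0]
  gripper: [4.0, 4.0, 4.8, 5.4, 6.2]

```text
time: 6.55
eef_pos: [0.5843, -0.069, 0.0051]
tool_rot: [0.0, -0.002, 1.0, -0.0]
contact_force: [-0.6, -0.4, -0.7]
opening: 0.062
grip_force: 0.0
```

Emit:
drive_tool:
  dp:
    - [0, 0, 0]
    - [0, 0, 2]
    - [0, 0, 3]
    - [-2, 0, 3]
    - [-3, 0, 2]
  twist:
    - [0, 0, 0]
    - [0, 0, 0]
    - [0, 0, 0]
    - [0, 0, 0]
    - [0, 0, 0]
  gripper: [6.2, 6.2, 6.2, 6.2, 6.2]

```text
time: 6.97
eef_pos: [0.5352, -0.0691, 0.1073]
tool_rot: [0.001, -0.002, 1.0, -0.0]
contact_force: [1.2, -0.6, 2.0]
opening: 0.0621
grip_force: 0.0
```

Emit:
drive_tool:
  dp:
    - [0, 0, 0]
    - [0, 0, 0]
    - [0, 0, 0]
    - [0, 0, 0]
    - [0, 0, 0]
  twist:
    - [0, 0, 0]
    - [0, 0, 0]
    - [0, 0, 0]
    - [0, 0, 0]
    - [0, 0, 0]
  gripper: [8.5, 8.5, 8.5, 8.5, 8.5]

```text
time: 7.38
eef_pos: [0.5343, -0.0689, 0.1035]
tool_rot: [-0.001, -0.002, 1.0, 0.0]
contact_force: [0.0, -0.3, 0.5]
opening: 0.085
grip_force: 0.0
```

```bash
python3 - <<'E'
from look import *
c,f=look("w4");capfind(c,f,.023,(200,190,375,420))
E
```

```text
7.38 [ 0.5343 -0.0689  0.1035] [-1.0e-03 -1.6e-03  1.0e+00  2.0e-04] open 0.085
cap px [281.7 285.1] r 33.8 at [ 0.5826 -0.0687  0.023 ] radius mm 23.762092224640195
```

View pics/w4.png

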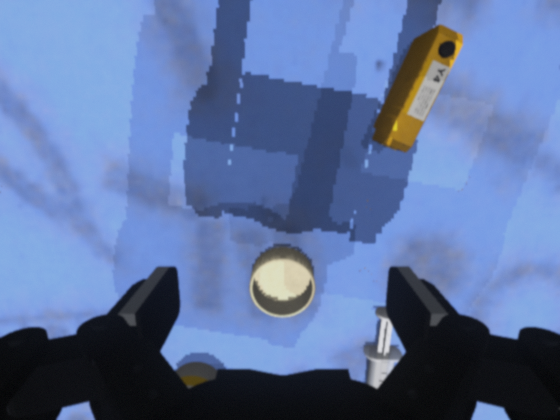

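The open cap sits at (282,284), i.e. (0.583, -0.069), flat. Next is the closed cap.

Emit:
drive_tool:
  dp:
    - [-1.1, -3.7, 0.3]
    - [-1.1, -3.7, 0.3]
    - [-1.1, -3.7, 0.3]
    - [-1.1, -3.7, 0.3]
    - [-1.1, -3.7, 0.3]
  twist:
    - [0, 0, 0]
    - [0, 0, 0]
    - [0, 0, 0]
    - [0, 0, 0]
    - [0, 0, 0]
  gripper: [8.5, 8.5, 8.5, 8.5, 8.5]

```text
time: 7.85
eef_pos: [0.4785, -0.2555, 0.1193]
tool_rot: [-0.0, -0.002, 1.0, 0.0]
contact_force: [0.2, -0.6, 0.7]
opening: 0.0848
grip_force: 0.0
```

Emit:
drive_tool:
  dp:
    - [-1.0, -3.6, 0.2]
    - [0, 0, 0]
    - [0, 0, 0]
    - [0, 0, 0]
    - [0, 0, 0]
  twist:
    - [0, 0, 0]
    - [0, 0, 0]
    - [0, 0, 0]
    - [0, 0, 0]
    - [0, 0, 0]
  gripper: [8.5, 8.5, 8.5, 8.5, 8.5]

```text
time: 8.27
eef_pos: [0.4695, -0.2891, 0.1213]
tool_rot: [-0.0, -0.002, 1.0, 0.0]
contact_force: [0.5, 0.8, -0.4]
opening: 0.0849
grip_force: 0.0
```

```bash
python3 - <<'E'
from look import *
c,f=look("w5");capfind(c,f,.023,(200,130,375,320))
E
```

```text
8.27 [ 0.4695 -0.2891  0.1213] [-3.0e-04 -2.1e-03  1.0e+00  3.0e-04] open 0.0849
cap px [284.5 211.3] r 31.6 at [ 0.469 -0.287  0.023] radius mm 22.584339302855753
```

View pics/w5.png

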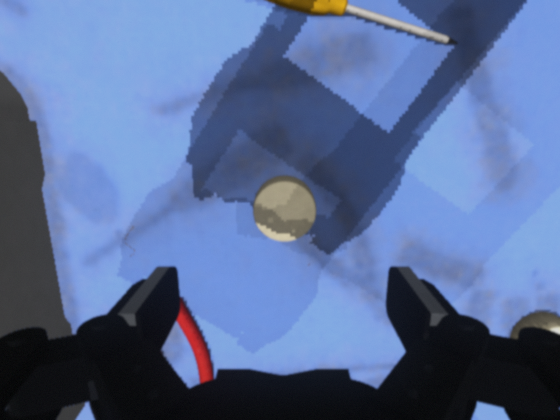

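The closed cap is centred at (284,210), i.e. (0.469, -0.287). The printer edge (45,250) and the red pliers (195,340) are clear of the fingers.

Emit:
drive_tool:
  dp:
    - [0, 0.2, -3.5]
    - [0, 0, -3.0]
    - [0, 0, -2.5]
    - [0, 0, -1.5]
    - [0, 0, -0.8]
  twist:
    - [0, 0, 0]
    - [0, 0, 0]
    - [0, 0, 0]
    - [0, 0, 0]
    - [0, 0, 0]
  gripper: [8.5, 8.5, 8.5, 8.5, 8.5]

```text
time: 8.73
eef_pos: [0.4687, -0.2863, 0.0063]
tool_rot: [-0.001, -0.002, 1.0, 0.001]
contact_force: [-0.8, 0.2, 0.1]
opening: 0.0849
grip_force: 0.0
```

Emit:
drive_tool:
  dp:
    - [0, 0, -0.3]
    - [0, 0, 0]
    - [0, 0, 0]
    - [0, 0, 0]
    - [0, 0, 0]
  twist:
    - [0, 0, 0]
    - [0, 0, 0]
    - [0, 0, 0]
    - [0, 0, 0]
    - [0, 0, 0]
  gripper: [7.5, 6.0, 4.5, 4.0, 4.0]

```text
time: 9.15
eef_pos: [0.47, -0.2883, 0.0073]
tool_rot: [0.001, -0.002, 1.0, -0.001]
contact_force: [-0.9, 1.2, 6.2]
opening: 0.0458
grip_force: 31.1
```

Emit:
drive_tool:
  dp:
    - [0, 0, 0]
    - [0, 0, 1]
    - [0, 0, 2]
    - [0, 0, 3]
    - [0, 0, 2]
  twist:
    - [0, 0, 0]
    - [0, 0, 0]
    - [0, 0, 0]
    - [0, 0, 0]
    - [0, 0, 0]
  gripper: [4.0, 4.0, 4.0, 4.0, 4.0]

```text
time: 9.57
eef_pos: [0.4695, -0.2882, 0.089]
tool_rot: [0.001, -0.002, 1.0, -0.001]
contact_force: [0.8, -0.6, 0.6]
opening: 0.0458
grip_force: 30.8
```

Emit:
drive_tool:
  dp:
    - [1.9, 3.65, 0]
    - [1.9, 3.65, 0]
    - [1.9, 3.65, 0]
    - [1.9, 3.65, 0]
    - [1.9, 3.65, 0]
  twist:
    - [0, 0, 0]
    - [0, 0, 0]
    - [0, 0, 0]
    - [0, 0, 0]
    - [0, 0, 0]
  gripper: [4.0, 4.0, 4.0, 4.0, 4.0]

```text
time: 9.98
eef_pos: [0.5649, -0.1037, 0.0872]
tool_rot: [0.001, -0.001, 1.0, -0.0]
contact_force: [0.8, -0.4, -0.7]
opening: 0.0456
grip_force: 30.8
```

Emit:
drive_tool:
  dp:
    - [1.3, 2.65, 0]
    - [0.6, 1.0, 0]
    - [0, 0, 0]
    - [0, 0, 0]
    - [0, 0, 0]
  twist:
    - [0, 0, 0]
    - [0, 0, 0]
    - [0, 0, 0]
    - [0, 0, 0]
    - [0, 0, 0]
  gripper: [4.0, 4.0, 4.0, 4.0, 4.0]

```text
time: 10.4
eef_pos: [0.5829, -0.07, 0.0862]
tool_rot: [0.0, -0.001, 1.0, -0.0]
contact_force: [-0.2, 0.2, -0.1]
opening: 0.0456
grip_force: 30.8
```

Emit:
drive_tool:
  dp:
    - [0, 0, 0]
    - [0, 0, 0]
    - [0, 0, 0]
    - [0, 0, 0]
    - [0, 0, 0]
  twist:
    - [0, 0, 0]
    - [0, 0, 0]
    - [0, 0, 0]
    - [0, 0, 0]
    - [0, 0, 0]
  gripper: [4.0, 4.0, 4.0, 4.0, 4.0]

```text
time: 10.82
eef_pos: [0.5831, -0.0693, 0.0858]
tool_rot: [0.0, -0.001, 1.0, -0.0]
contact_force: [0.1, 0.2, -1.2]
opening: 0.0461
grip_force: 30.8
```

```bash
python3 - <<'E'
from look import *
c,f=look("w6");print(bot.observe()["eef_pos"])
E
```

```text
10.82 [ 0.5831 -0.0693  0.0858] [ 0.     -0.0014  1.     -0.    ] open 0.0461
[ 0.5831411  -0.06921923  0.08580976]
```

View pics/w6.png

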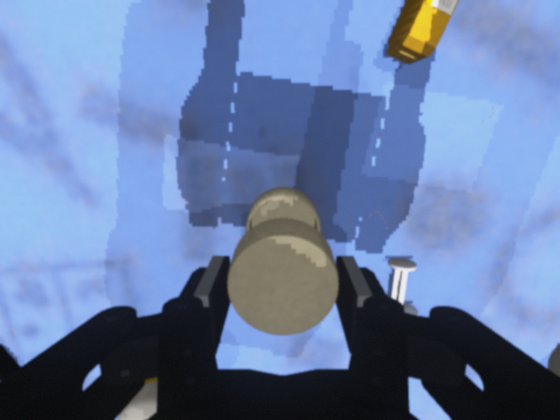

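The held cap (283,280) is lined up with the open cap below it. Lowering.

Emit:
drive_tool:
  dp:
    - [0, 0, -2.2]
    - [0, 0, -1.5]
    - [0, 0, -0.9]
    - [0, 0, -0.5]
    - [0, 0, -0.3]
  twist:
    - [0, 0, 0]
    - [0, 0, 0]
    - [0, 0, 0]
    - [0, 0, 0]
    - [0, 0, 0]
  gripper: [4.0, 4.0, 4.0, 4.0, 4.0]

```text
time: 11.28
eef_pos: [0.5831, -0.0689, 0.0314]
tool_rot: [-0.0, -0.002, 1.0, 0.0]
contact_force: [0.5, 0.1, 0.2]
opening: 0.046
grip_force: 30.8
```

Emit:
drive_tool:
  dp:
    - [0, 0, -0.1]
    - [0, 0, 0]
    - [0, 0, 0]
    - [0, 0, 0]
    - [0, 0, 0]
  twist:
    - [0, 0, 0]
    - [0, 0, 0]
    - [0, 0, 0]
    - [0, 0, 0]
    - [0, 0, 0]
  gripper: [4.0, 4.0, 4.0, 4.0, 4.0]

```text
time: 11.7
eef_pos: [0.5834, -0.069, 0.0313]
tool_rot: [0.0, -0.002, 1.0, -0.0]
contact_force: [-0.2, 0.5, -0.3]
opening: 0.0458
grip_force: 30.8
```

Emit:
drive_tool:
  dp:
    - [0, 0, -0.1]
    - [0, 0, 0]
    - [0, 0, -0.1]
    - [0, 0, 0]
    - [0, 0, 0]
  twist:
    - [0, 0, 0]
    - [0, 0, 0]
    - [0, 0, 0]
    - [0, 0, 0]
    - [0, 0, 0]
  gripper: [4.0, 4.0, 4.0, 4.0, 4.0]

```text
time: 12.12
eef_pos: [0.5835, -0.069, 0.0301]
tool_rot: [0.0, -0.002, 1.0, -0.0]
contact_force: [-5.9, 1.4, 14.3]
opening: 0.0459
grip_force: 32.1
```

Emit:
drive_tool:
  dp:
    - [0, 0, 0]
    - [0, 0, 0]
    - [0, 0, 0]
    - [0, 0, 0]
    - [0, 0, 0.5]
  twist:
    - [0, 0, 0]
    - [0, 0, 0]
    - [0, 0, 0]
    - [0, 0, 0]
    - [0, 0, 0]
  gripper: [4.8, 5.4, 6.2, 6.2, 6.2]

```text
time: 12.53
eef_pos: [0.5826, -0.0689, 0.0328]
tool_rot: [-0.001, -0.002, 1.0, 0.0]
contact_force: [-0.9, 0.6, -0.2]
opening: 0.062
grip_force: 0.0
```

Emit:
drive_tool:
  dp:
    - [0, 0, 2]
    - [0, 0, 3.5]
    - [-2.5, 1.5, 3]
    - [-3.3, 1.95, 0]
    - [-3.3, 1.95, 0]
  twist:
    - [0, 0, 0]
    - [0, 0, 0]
    - [0, 0, -0.08]
    - [0, 0, -0.08]
    - [0, 0, -0.08]
  gripper: [6.2, 6.2, 6.2, 6.2, 6.2]

```text
time: 12.95
eef_pos: [0.4921, -0.0148, 0.1206]
tool_rot: [0.001, 0.12, 0.993, 0.0]
contact_force: [-1.4, 0.9, 0.1]
opening: 0.0617
grip_force: 0.0
```

Emit:
drive_tool:
  dp:
    - [-2.5, 1.5, 0]
    - [-1.5, 0.9, 0]
    - [0, 0, 0]
    - [0, 0, 0]
    - [0, 0, 0]
  twist:
    - [0, 0, -0.08]
    - [0, 0, -0.06]
    - [0, 0, 0]
    - [0, 0, 0]
    - [0, 0, 0]
  gripper: [7, 7, 7, 7, 7]

```text
time: 13.37
eef_pos: [0.4528, 0.0088, 0.1191]
tool_rot: [0.0, 0.187, 0.982, -0.0]
contact_force: [-0.0, 0.1, 0.4]
opening: 0.0702
grip_force: 0.0
```

```bash
cat >>look.py <<'E'
def cart(c,f,kind,box):
    h,s,v=cv2.split(cv2.cvtColor(f,cv2.COLOR_BGR2HSV))
    m={"y":(h>12)&(h<32)&(s>90),"k":v<75,"b":((s>185)|(s<50))}[kind].astype(np.uint8)
    x0,y0,x1,y1=box;k=np.zeros_like(m);k[y0:y1,x0:x1]=m[y0:y1,x0:x1]
    t=max(cv2.findContours(cv2.morphologyEx(k,cv2.MORPH_CLOSE,np.ones((9,9))),0,1)[0],key=cv2.contourArea)
    t=cv2.convexHull(t);M=cv2.moments(t);u=(M['m10']/M['m00'],M['m01']/M['m00'])
    r=cv2.minAreaRect((ray(c,t[:,0],.03)[:,:2]*1000).astype(np.float32));b=cv2.boxPoints(r);e=max([b[1]-b[0],b[2]-b[1]],key=np.linalg.norm)
    print(kind,np.round(u,1),ray(c,u,.022)[0].round(4),"size",np.round(r[1],1),"ang",np.degrees(np.arctan(e[1]/e[0])).round(1))
E
python3 - <<'E'
from look import *
c,f=look("w7");cart(c,f,"y",(180,80,390,340))
E
```

```text
13.37 [0.4528 0.0088 0.1191] [ 4.000e-04  1.866e-01  9.824e-01 -0.000e+00] open 0.0702
y [283.1 214.6] [0.4546 0.0092 0.022 ] size [15.5 74.9] ang -22.0
```

View pics/w7.png

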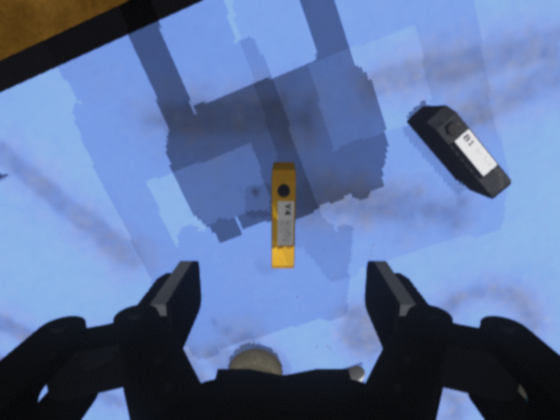

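The yellow cartridge (283,215) is centred between the fingers and aligned; the black one is at (460,150). Descending and gripping.

Emit:
drive_tool:
  dp:
    - [0.15, 0, -3.5]
    - [0, 0, -3.0]
    - [0, 0, -2.2]
    - [0, 0, -1.4]
    - [0, 0, -0.8]
  twist:
    - [0, 0, 0]
    - [0, 0, 0]
    - [0, 0, 0]
    - [0, 0, 0]
    - [0, 0, 0]
  gripper: [7, 7, 7, 7, 7]

```text
time: 13.83
eef_pos: [0.4533, 0.0085, 0.0074]
tool_rot: [-0.002, 0.187, 0.982, -0.0]
contact_force: [0.4, -0.7, 1.0]
opening: 0.0701
grip_force: 0.0
```

Emit:
drive_tool:
  dp:
    - [0, 0, 0]
    - [0, 0, 0]
    - [0, 0, 0]
    - [0, 0, 0]
    - [0, 0, 0]
  twist:
    - [0, 0, 0]
    - [0, 0, 0]
    - [0, 0, 0]
    - [0, 0, 0]
    - [0, 0, 0]
  gripper: [5, 4, 3, 2, 1]

```text
time: 14.25
eef_pos: [0.4545, 0.0089, 0.0108]
tool_rot: [0.001, 0.187, 0.982, 0.0]
contact_force: [-0.1, -0.7, 0.6]
opening: 0.0148
grip_force: 30.9
```

Emit:
drive_tool:
  dp:
    - [0, 0, 0]
    - [0, 0, 0]
    - [0, 0, 0]
    - [0, 0, 0]
    - [0, 0, 0]
  twist:
    - [0, 0, 0]
    - [0, 0, 0]
    - [0, 0, 0]
    - [0, 0, 0]
    - [0, 0, 0]
  gripper: [1, 1, 1, 1, 1]

```text
time: 14.67
eef_pos: [0.4545, 0.0089, 0.0108]
tool_rot: [0.001, 0.187, 0.982, 0.0]
contact_force: [-1.0, -1.7, 6.9]
opening: 0.0149
grip_force: 31.8
```

Emit:
drive_tool:
  dp:
    - [0, 0, 2.0]
    - [0, 0, 3.0]
    - [1.0, -1.2, 2.0]
    - [2.3, -2.7, 0]
    - [2.6, -3.0, 0]
  twist:
    - [0, 0, 0]
    - [0, 0, 0.06]
    - [0, 0, 0.08]
    - [0, 0, 0.08]
    - [0, 0, 0.08]
  gripper: [1, 1, 1, 1, 1]

```text
time: 15.08
eef_pos: [0.514, -0.0604, 0.082]
tool_rot: [0.002, 0.035, 0.999, -0.0]
contact_force: [0.8, 0.9, -1.7]
opening: 0.015
grip_force: 30.8
```

Emit:
drive_tool:
  dp:
    - [2.6, -3.0, 0]
    - [2.3, -2.6, 0]
    - [1.5, -1.6, 0]
    - [0.65, -0.7, 0]
    - [0, 0, 0]
  twist:
    - [0, 0, 0.076]
    - [0, 0, 0]
    - [0, 0, 0]
    - [0, 0, 0]
    - [0, 0, 0]
  gripper: [1, 1, 1, 1, 1]

```text
time: 15.5
eef_pos: [0.5839, -0.1402, 0.0794]
tool_rot: [-0.0, 0.001, 1.0, 0.0]
contact_force: [0.7, -0.1, -1.3]
opening: 0.0151
grip_force: 30.8
```

Emit:
drive_tool:
  dp:
    - [0, 0, 0]
    - [0, 0, 0]
    - [0, 0, 0]
    - [0, 0, 0]
    - [0, 0, 0]
  twist:
    - [0, 0, 0]
    - [0, 0, 0]
    - [0, 0, 0]
    - [0, 0, 0]
    - [0, 0, 0]
  gripper: [1, 1, 1, 1, 1]

```text
time: 15.92
eef_pos: [0.5831, -0.1385, 0.08]
tool_rot: [0.0, 0.0, 1.0, -0.0]
contact_force: [-0.3, -0.4, -1.0]
opening: 0.0149
grip_force: 30.8
```

Emit:
drive_tool:
  dp:
    - [0.1, 0, -2.6]
    - [0, 0, -2.0]
    - [0, 0, -1.2]
    - [0, 0, -0.7]
    - [0, 0, -0.3]
  twist:
    - [0, 0, 0]
    - [0, 0, 0]
    - [0, 0, 0]
    - [0, 0, 0]
    - [0, 0, 0]
  gripper: [1, 1, 1, 1, 1]

```text
time: 16.33
eef_pos: [0.584, -0.1388, 0.0109]
tool_rot: [-0.001, 0.0, 1.0, 0.0]
contact_force: [-0.6, -0.0, -0.1]
opening: 0.0151
grip_force: 30.8
```

Emit:
drive_tool:
  dp:
    - [0, 0, -0.1]
    - [0, 0, 0]
    - [0, 0, 0]
    - [0, 0, 0]
    - [0, 0, 0]
  twist:
    - [0, 0, 0]
    - [0, 0, 0]
    - [0, 0, 0]
    - [0, 0, 0]
    - [0, 0, 0]
  gripper: [1, 1, 1, 1, 1]

```text
time: 16.75
eef_pos: [0.5845, -0.1391, 0.0112]
tool_rot: [0.0, 0.0, 1.0, -0.0]
contact_force: [-0.9, 0.0, -0.7]
opening: 0.0149
grip_force: 30.8
```

Emit:
drive_tool:
  dp:
    - [0, 0, -0.1]
    - [0, 0, 0]
    - [0, 0, 0]
    - [0, 0, 0]
    - [0, 0, 0]
  twist:
    - [0, 0, 0]
    - [0, 0, 0]
    - [0, 0, 0]
    - [0, 0, 0]
    - [0, 0, 0]
  gripper: [1, 1, 2, 2.6, 3.2]

```text
time: 17.17
eef_pos: [0.5843, -0.1391, 0.0097]
tool_rot: [0.0, 0.0, 1.0, 0.0]
contact_force: [0.6, 0.1, 0.2]
opening: 0.0321
grip_force: 0.0
```

Emit:
drive_tool:
  dp:
    - [0, 0, 0]
    - [0, 0, 2]
    - [0, 0, 3]
    - [0, 0, 3]
    - [-1.5, 1.5, 2.9]
  twist:
    - [0, 0, 0]
    - [0, 0, 0]
    - [0, 0, 0]
    - [0, 0, 0]
    - [0, 0, 0]
  gripper: [3.2, 3.2, 3.2, 3.2, 3.2]

```text
time: 17.58
eef_pos: [0.5702, -0.1253, 0.1199]
tool_rot: [0.0, 0.001, 1.0, -0.0]
contact_force: [1.4, 0.1, -0.4]
opening: 0.0316
grip_force: 0.0
```

Emit:
drive_tool:
  dp:
    - [-1.5, 3.5, 0]
    - [-1.5, 3.5, 0]
    - [-1.5, 3.5, 0]
    - [-1.5, 3.5, 0]
    - [-1.5, 3.5, 0]
  twist:
    - [0, 0, 0.06]
    - [0, 0, 0.06]
    - [0, 0, 0.06]
    - [0, 0, 0.06]
    - [0, 0, 0.06]
  gripper: [7, 7, 7, 7, 7]

```text
time: 18.0
eef_pos: [0.4933, 0.0523, 0.1187]
tool_rot: [0.0, -0.15, 0.989, -0.0]
contact_force: [-0.2, 1.1, 1.1]
opening: 0.0699
grip_force: 0.0
```

Emit:
drive_tool:
  dp:
    - [-1.9, 3.5, 0]
    - [-1.3, 3.0, 0]
    - [-0.7, 2, 0]
    - [0, 0, 0]
    - [0, 0, 0]
  twist:
    - [0, 0, 0.06]
    - [0, 0, 0.02]
    - [0, 0, 0]
    - [0, 0, 0]
    - [0, 0, 0]
  gripper: [7, 7, 7, 7, 7]

```text
time: 18.42
eef_pos: [0.455, 0.1367, 0.1188]
tool_rot: [0.0, -0.19, 0.982, -0.0]
contact_force: [0.5, 0.3, -0.5]
opening: 0.0699
grip_force: 0.0
```

```bash
python3 - <<'E'
from look import *
c,f=look("w8");cart(c,f,"k",(220,110,350,300))
E
```

```text
18.42 [0.455  0.1367 0.1188] [ 2.000e-04 -1.895e-01  9.819e-01 -1.000e-04] open 0.0699
k [279.2 211.5] [0.4553 0.1348 0.022 ] size [74.4 16.3] ang 21.8
```

View pics/w8.png

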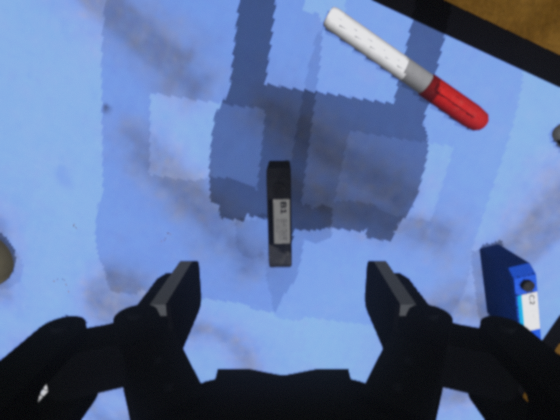

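The black cartridge (279,212) lies centred and aligned; the marker (405,70) and the blue cartridge (515,285) are clear. Gripping.

Emit:
drive_tool:
  dp:
    - [0, -0.15, -3.5]
    - [0, 0, -3.0]
    - [0, 0, -2.2]
    - [0, 0, -1.4]
    - [0, 0, -0.7]
  twist:
    - [0, 0, 0]
    - [0, 0, 0]
    - [0, 0, 0]
    - [0, 0, 0]
    - [0, 0, 0]
  gripper: [7, 7, 7, 7, 7]

```text
time: 18.88
eef_pos: [0.4547, 0.1332, 0.0084]
tool_rot: [-0.001, -0.188, 0.982, -0.0]
contact_force: [0.2, -1.5, 0.2]
opening: 0.0698
grip_force: 0.0
```

Emit:
drive_tool:
  dp:
    - [0, 0, 0]
    - [0, 0, 0]
    - [0, 0, 0]
    - [0, 0, 0]
    - [0, 0, 0]
  twist:
    - [0, 0, 0]
    - [0, 0, 0]
    - [0, 0, 0]
    - [0, 0, 0]
    - [0, 0, 0]
  gripper: [5, 4, 3, 2, 1]

```text
time: 19.3
eef_pos: [0.456, 0.1345, 0.0118]
tool_rot: [0.001, -0.188, 0.982, 0.0]
contact_force: [1.0, -0.2, 0.5]
opening: 0.0149
grip_force: 30.3
```

Emit:
drive_tool:
  dp:
    - [0, 0, 0]
    - [0, 0, 0]
    - [0, 0, 0]
    - [0, 0, 0]
    - [0, 0, 0]
  twist:
    - [0, 0, 0]
    - [0, 0, 0]
    - [0, 0, 0]
    - [0, 0, 0]
    - [0, 0, 0]
  gripper: [1, 1, 1, 1, 1]

```text
time: 19.72
eef_pos: [0.456, 0.1345, 0.0118]
tool_rot: [0.001, -0.189, 0.982, -0.0]
contact_force: [-0.7, -1.2, 7.1]
opening: 0.0153
grip_force: 31.2
```

Emit:
drive_tool:
  dp:
    - [0, 0, 2.0]
    - [0, 0, 3.0]
    - [1.5, 1.0, 2.0]
    - [3.0, 2.0, 0]
    - [3.0, 2.0, 0]
  twist:
    - [0, 0, 0]
    - [0, 0, -0.06]
    - [0, 0, -0.08]
    - [0, 0, -0.08]
    - [0, 0, -0.08]
  gripper: [1, 1, 1, 1, 1]

```text
time: 20.13
eef_pos: [0.532, 0.1853, 0.0832]
tool_rot: [0.002, -0.037, 0.999, 0.001]
contact_force: [0.8, -0.3, 0.1]
opening: 0.015
grip_force: 30.2
```

Emit:
drive_tool:
  dp:
    - [3.0, 2.0, 0]
    - [2.3, 1.4, 0]
    - [1.5, 0.8, 0]
    - [0, 0, 0]
    - [0, 0, 0]
  twist:
    - [0, 0, -0.08]
    - [0, 0, 0]
    - [0, 0, 0]
    - [0, 0, 0]
    - [0, 0, 0]
  gripper: [1, 1, 1, 1, 1]

```text
time: 20.55
eef_pos: [0.5984, 0.2267, 0.0803]
tool_rot: [-0.0, 0.0, 1.0, -0.0]
contact_force: [0.3, -0.6, -0.0]
opening: 0.0148
grip_force: 30.2
```

Emit:
drive_tool:
  dp:
    - [0, 0, 0]
    - [0, 0, 0]
    - [0, 0, 0]
    - [0, 0, 0]
    - [0, 0, 0]
  twist:
    - [0, 0, 0]
    - [0, 0, 0]
    - [0, 0, 0]
    - [0, 0, 0]
    - [0, 0, 0]
  gripper: [1, 1, 1, 1, 1]

```text
time: 20.97
eef_pos: [0.5981, 0.2263, 0.081]
tool_rot: [0.0, 0.0, 1.0, 0.0]
contact_force: [-1.0, -0.1, -0.1]
opening: 0.0151
grip_force: 30.2
```

Emit:
drive_tool:
  dp:
    - [0, 0.1, -2.6]
    - [0, 0, -2.0]
    - [0, 0, -1.2]
    - [0, 0, -0.7]
    - [0, 0, -0.4]
  twist:
    - [0, 0, 0]
    - [0, 0, 0]
    - [0, 0, 0]
    - [0, 0, 0]
    - [0, 0, 0]
  gripper: [1, 1, 1, 1, 1]

```text
time: 21.38
eef_pos: [0.5981, 0.2274, 0.0117]
tool_rot: [-0.0, 0.0, 1.0, -0.0]
contact_force: [-21.1, -5.1, 44.5]
opening: 0.0154
grip_force: 36.8
```

Emit:
drive_tool:
  dp:
    - [0, 0, -0.1]
    - [0, 0, 0]
    - [0, 0, 0]
    - [0, 0, 0]
    - [0, 0, 0]
  twist:
    - [0, 0, 0]
    - [0, 0, 0]
    - [0, 0, 0]
    - [0, 0, 0]
    - [0, 0, 0]
  gripper: [1, 1, 2, 2.6, 3.2]

```text
time: 21.8
eef_pos: [0.5985, 0.2275, 0.0111]
tool_rot: [0.0, 0.0, 1.0, 0.0]
contact_force: [0.3, -0.2, -0.9]
opening: 0.0321
grip_force: 0.0
```

Emit:
drive_tool:
  dp:
    - [0, 0, 0]
    - [0, 0, 2]
    - [0, 0, 3]
    - [0, 0, 3]
    - [-1.5, 1, 2.9]
  twist:
    - [0, 0, 0]
    - [0, 0, 0]
    - [0, 0, 0]
    - [0, 0, 0.04]
    - [0, 0, 0.075]
  gripper: [3.2, 3.2, 3.2, 3.2, 3.2]

```text
time: 22.22
eef_pos: [0.5844, 0.2364, 0.1211]
tool_rot: [0.0, -0.057, 0.998, -0.0]
contact_force: [1.1, 0.4, 0.4]
opening: 0.0321
grip_force: 0.0
```

Emit:
drive_tool:
  dp:
    - [-2.6, 1.8, 0]
    - [-2.6, 1.8, 0]
    - [-2.6, 1.8, 0]
    - [-2.6, 1.8, 0]
    - [-1.7, 1.2, 0]
  twist:
    - [0, 0, 0.08]
    - [0, 0, 0.08]
    - [0, 0, 0.08]
    - [0, 0, 0.08]
    - [0, 0, 0.08]
  gripper: [7, 7, 7, 7, 7]

```text
time: 22.63
eef_pos: [0.4603, 0.3226, 0.1199]
tool_rot: [0.0, -0.257, 0.967, 0.0]
contact_force: [1.2, 1.4, -0.2]
opening: 0.0697
grip_force: 0.0
```

Emit:
drive_tool:
  dp:
    - [-1.0, 0.5, 0]
    - [0, 0, 0]
    - [0, 0, 0]
    - [0, 0, 0]
    - [0, 0, 0]
  twist:
    - [0, 0, 0.08]
    - [0, 0, 0.08]
    - [0, 0, 0]
    - [0, 0, 0]
    - [0, 0, 0]
  gripper: [7, 7, 7, 7, 7]

```text
time: 23.05
eef_pos: [0.4526, 0.3263, 0.1197]
tool_rot: [0.0, -0.329, 0.944, 0.0]
contact_force: [0.8, 0.7, 0.4]
opening: 0.0699
grip_force: 0.0
```

```bash
python3 - <<'E'
from look import *
c,f=look("w9");cart(c,f,"b",(220,110,350,300))
E
```

```text
23.05 [0.4526 0.3263 0.1197] [ 0.     -0.3293  0.9442  0.    ] open 0.0699
b [276.9 207.9] [0.4528 0.3216 0.022 ] size [73.6 14.8] ang 36.5
```

View pics/w9.png

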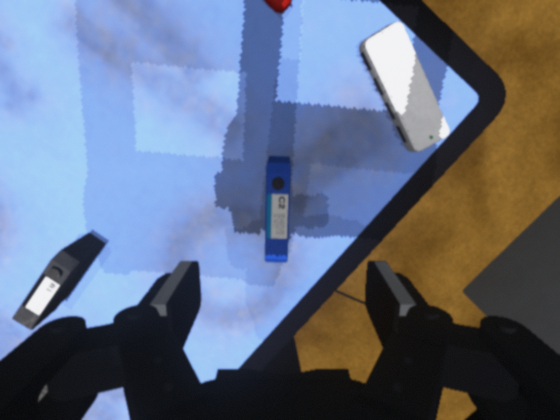

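The blue cartridge (277,208) is 5 mm off centre; the white box (405,90) and the table edge are clear. I'll correct and grip.

Emit:
drive_tool:
  dp:
    - [0, -0.45, -3.5]
    - [0, 0, -3.0]
    - [0, 0, -2.2]
    - [0, 0, -1.4]
    - [0, 0, -0.8]
  twist:
    - [0, 0, -0.02]
    - [0, 0, 0]
    - [0, 0, 0]
    - [0, 0, 0]
    - [0, 0, 0]
  gripper: [7, 7, 7, 7, 7]

```text
time: 23.52
eef_pos: [0.4518, 0.3211, 0.0084]
tool_rot: [-0.001, -0.32, 0.947, -0.0]
contact_force: [0.1, 1.2, -0.5]
opening: 0.0701
grip_force: 0.0
```

Emit:
drive_tool:
  dp:
    - [0, 0, 0]
    - [0, 0, 0]
    - [0, 0, 0]
    - [0, 0, 0]
    - [0, 0, 0]
  twist:
    - [0, 0, 0]
    - [0, 0, 0]
    - [0, 0, 0]
    - [0, 0, 0]
    - [0, 0, 0]
  gripper: [5, 4, 3, 2, 1]

```text
time: 23.93
eef_pos: [0.4529, 0.3223, 0.0119]
tool_rot: [0.001, -0.321, 0.947, 0.0]
contact_force: [-0.3, 0.0, 1.9]
opening: 0.0153
grip_force: 30.2
```

Emit:
drive_tool:
  dp:
    - [0, 0, 0]
    - [0, 0, 0]
    - [0, 0, 0]
    - [0, 0, 0]
    - [0, 0, 0]
  twist:
    - [0, 0, 0]
    - [0, 0, 0]
    - [0, 0, 0]
    - [0, 0, 0]
    - [0, 0, 0]
  gripper: [1, 1, 1, 1, 1]

```text
time: 24.35
eef_pos: [0.4529, 0.3223, 0.0119]
tool_rot: [0.001, -0.321, 0.947, 0.0]
contact_force: [-0.6, -1.1, 6.7]
opening: 0.0149
grip_force: 31.1
```

Emit:
drive_tool:
  dp:
    - [0, 0, 2.0]
    - [0, 0, 3.0]
    - [0.5, -1.5, 3.0]
    - [1.4, -3.0, 0]
    - [1.8, -3.0, 0]
  twist:
    - [0, 0, 0]
    - [0, 0, -0.07]
    - [0, 0, -0.08]
    - [0, 0, -0.08]
    - [0, 0, -0.08]
  gripper: [1, 1, 1, 1, 1]

```text
time: 24.77
eef_pos: [0.4899, 0.2471, 0.0933]
tool_rot: [0.002, -0.17, 0.985, 0.001]
contact_force: [0.1, 0.5, -1.0]
opening: 0.0155
grip_force: 30.0
```

Emit:
drive_tool:
  dp:
    - [2.4, -3.0, 0]
    - [2.8, -2.5, 0]
    - [2.8, -2.0, 0]
    - [1.8, -1.0, 0]
    - [1.0, -0.5, 0]
  twist:
    - [0, 0, -0.08]
    - [0, 0, -0.08]
    - [0, 0, -0.08]
    - [0, 0, -0.08]
    - [0, 0, -0.021]
  gripper: [1, 1, 1, 1, 1]

```text
time: 25.18
eef_pos: [0.5991, 0.1552, 0.0908]
tool_rot: [0.0, 0.002, 1.0, -0.0]
contact_force: [-0.1, 0.4, 0.4]
opening: 0.0153
grip_force: 30.0
```

Emit:
drive_tool:
  dp:
    - [0, 0, 0]
    - [0, 0, 0]
    - [0, 0, 0]
    - [0, 0, 0]
    - [0, 0, 0]
  twist:
    - [0, 0, 0]
    - [0, 0, 0]
    - [0, 0, 0]
    - [0, 0, 0]
    - [0, 0, 0]
  gripper: [1, 1, 1, 1, 1]

```text
time: 25.6
eef_pos: [0.5966, 0.1577, 0.0909]
tool_rot: [0.0, -0.003, 1.0, 0.0]
contact_force: [-0.6, -0.3, -0.1]
opening: 0.015
grip_force: 30.0
```

Emit:
drive_tool:
  dp:
    - [0.1, 0, -3.0]
    - [0, 0, -2.3]
    - [0, 0, -1.4]
    - [0, 0, -0.7]
    - [0, 0, -0.4]
  twist:
    - [0, 0, 0]
    - [0, 0, 0]
    - [0, 0, 0]
    - [0, 0, 0]
    - [0, 0, 0]
  gripper: [1, 1, 1, 1, 1]

```text
time: 26.02
eef_pos: [0.5979, 0.1571, 0.0121]
tool_rot: [-0.0, -0.002, 1.0, -0.0]
contact_force: [-0.8, 0.0, -0.6]
opening: 0.0153
grip_force: 30.0
```

Emit:
drive_tool:
  dp:
    - [0, 0, -0.1]
    - [0, 0, 0]
    - [0, 0, 0]
    - [0, 0, 0]
    - [0, 0, 0]
  twist:
    - [0, 0, 0]
    - [0, 0, 0]
    - [0, 0, 0]
    - [0, 0, 0]
    - [0, 0, 0]
  gripper: [1, 1, 2, 2.6, 3.2]

```text
time: 26.43
eef_pos: [0.5986, 0.157, 0.0124]
tool_rot: [0.0, -0.002, 1.0, 0.0]
contact_force: [0.1, 0.6, -1.0]
opening: 0.0321
grip_force: 0.0
```

Emit:
drive_tool:
  dp:
    - [0, 0, 0]
    - [0, 0, 2]
    - [0, 0, 3]
    - [0, 0, 4]
    - [0, -2, 3.5]
  twist:
    - [0, 0, 0]
    - [0, 0, 0]
    - [0, 0, 0]
    - [0, 0, 0]
    - [0, 0, 0]
  gripper: [3.2, 3.2, 3.2, 3.2, 3.2]

```text
time: 26.85
eef_pos: [0.598, 0.1387, 0.1386]
tool_rot: [-0.0, -0.003, 1.0, 0.0]
contact_force: [1.3, -0.3, 0.0]
opening: 0.0316
grip_force: 0.0
```

Emit:
drive_tool:
  dp:
    - [0.6, -2.4, 3]
    - [0.6, -2.4, 3]
    - [0.6, -2.4, 3]
    - [0.6, -2.4, 3]
    - [0.6, -2.4, 3]
  twist:
    - [0, 0, 0]
    - [0, 0, 0]
    - [0, 0, 0]
    - [0, 0, 0]
    - [0, 0, 0]
  gripper: [3.2, 3.2, 3.2, 3.2, 3.2]

```text
time: 27.27
eef_pos: [0.6282, 0.0158, 0.2886]
tool_rot: [0.0, -0.002, 1.0, -0.0]
contact_force: [0.2, 0.1, -0.0]
opening: 0.0317
grip_force: 0.0
```

Emit:
drive_tool:
  dp:
    - [0.5, -0.5, 2]
    - [0.5, 0, 2]
    - [0, 0, 0]
    - [0, 0, 0]
    - [0, 0, 0]
  twist:
    - [0, 0, 0]
    - [0, 0, 0]
    - [0, 0, 0]
    - [0, 0, 0]
    - [0, 0, 0]
  gripper: [3.2, 3.2, 3.2, 3.2, 3.2]

```text
time: 27.68
eef_pos: [0.6381, 0.0121, 0.3257]
tool_rot: [-0.001, -0.002, 1.0, -0.0]
contact_force: [0.1, -0.0, 0.1]
opening: 0.032
grip_force: 0.0
```

```bash
python3 - <<'E'
from look import *
c,f=look("w10")
E
```

```text
27.68 [0.6381 0.0121 0.3257] [-5.0e-04 -1.7e-03  1.0e+00 -0.0e+00] open 0.032
```

View pics/w10.png

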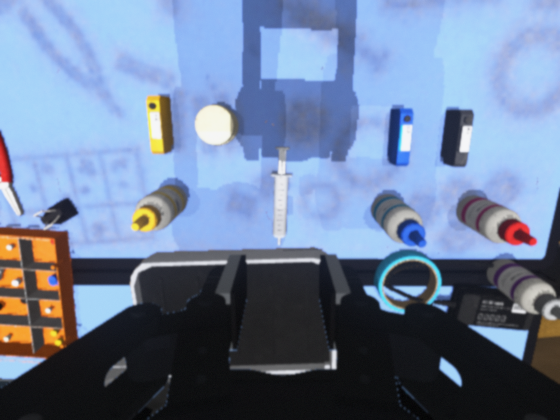

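All is in place: yellow cartridge (158,124), cap stack (215,124), blue (402,136), black (458,137), and the bottles and syringe are upright and where they were. A numeric check follows.

```bash
python3 - <<'E'
from look import *
c=dict(camera_matrix=bot.calibration("wrist")["camera_matrix"],pose=np.load("pics/w10.npy"));f=cv2.imread("pics/w10.png")
cart(c,f,"y",(135,85,180,160));cart(c,f,"b",(383,100,420,170));cart(c,f,"k",(435,100,480,170))
capfind(c,f,.046,(188,95,245,150))
print("tips y,b",ray(c,[(137,224),(422,240)],.13).round(3).tolist(),"syr",ray(c,[(283,148),(280,244)],.005).round(3).tolist())
for a,b,t in[((-.139),.684,"y"),(.157,.698,"b")]:print(t,"predicted foot/tip px",proj(c,[(b,a,0),(b,a,.13)]).round().tolist())
p=[(x,y,0) for y,x in((-.139,.684),(.157,.698)) ]
k=cv2.resize(f[80:260,120:490],None,fx=2.1,fy=2.1,interpolation=cv2.INTER_CUBIC)
for x,y,z in p:
    q=proj(c,[(x+.0215*np.cos(t),y+.0215*np.sin(t),0) for t in np.linspace(0,6.28,40)])
    cv2.polylines(k,[((q-(120,80))*2.1).astype(np.int32)],True,(0,0,255),1)
cv2.imwrite("pics/chk.png",k)
E
```

```text
y [159.1 123.5] [ 0.5827 -0.1399  0.022 ] size [26.4 66.1] ang -0.1
b [402.4 135.8] [0.5968 0.1623 0.022 ] size [67.  20.7] ang 5.8
k [450.9 136.5] [0.5975 0.223  0.022 ] size [17.6 63.8] ang -0.1
cap px [215.7 124.8] r 22.4 at [ 0.5833 -0.0657  0.046 ] radius mm 26.24900230299552
tips y,b [[0.679, -0.135, 0.13], [0.695, 0.156, 0.13]] syr [[0.614, 0.013, 0.005], [0.748, 0.01, 0.005]]
y predicted foot/tip px [[172.0, 199.0], [133.0, 229.0]]
b predicted foot/tip px [[386.0, 209.0], [423.0, 243.0]]
```

View pics/chk.png

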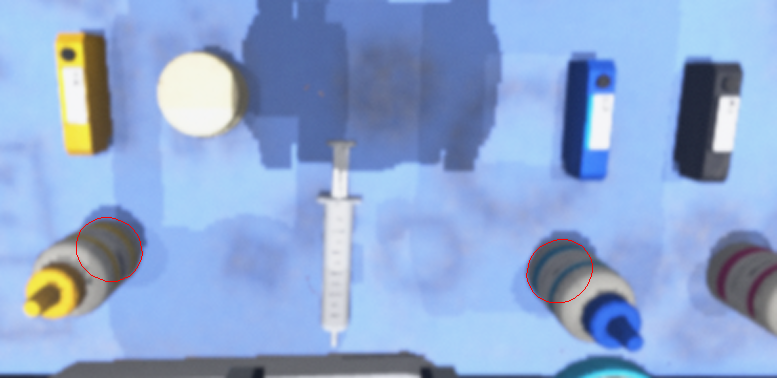

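The bottle feet match the drawn circles within about 2 mm. Every distance is within tolerance, the stack is square, and the syringe has not moved. Handing in.

```bash
python3 -c "
from workcell import bot
print(bot.hand_in())"
```

```text
the job is handed in; nothing more can be done
None
```

I placed all three cartridges and the cap stack, and handed the job in after about 28 s of the 136 s. By my last camera check every position was within tolerance and the bottles and syringe had not moved, but the hand-in returned no verdict.

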